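# Hang the thermometer inside the countertop cabinet

## Task

Pick up the dial thermometer and put it in through the slot in the top of the small countertop cabinet without touching the frame of the slot. Find the hook inside by feel, pass the eye of the thermometer over the turned-up tip, press back the sprung keeper plate behind it and lower the eye all the way down onto the hook, so that the thermometer hangs there upright by itself. Be gentle with the hook, and leave the other things on the counter where they are.

Things in the scene. Friction and masses are not known exactly. Their poses are not given: they have to be found in the camera images.
- thermo_mid (a point): Centre of the loose dial thermometer, half-way up its 124 mm; 0.12 to 0.21 kg, standing on its foot. x: axis of dial and eye (dial looks to -x), y: width, z: up. On top is a black grip tab, 10 mm thick (x), 18 mm wide (y), from 86 to 124 mm above the underside: pinch it across the 18 mm.
- thermo: The thermometer; origin at the centre of its underside, axes as above. Foot 30 (x) x 46 (y) x 6 mm; steel dial case 53 mm in diameter, 22 mm deep, up to 54 mm height; flat eye plate 10 mm thick (x), 28 mm wide (y), from 50 to 86 mm; then the grip tab. It may be hung facing either way.
- thermo_eye (a point): Centre of the thermometer's eye, 69 mm above its underside: a rectangular window through the eye plate along x, 13 mm wide (y), 22 mm high (58 to 80 mm above the underside). Its upper edge rests on the hook when hung.
- cabinet: Countertop cabinet, fixed, 200 (x) x 250 (y) x 170 mm high, metal frame with clear walls; origin at the centre of its underside, front to -x, z up. Inner floor at height 10 mm. Its only opening is the slot in the top. A hook with a sprung keeper plate rides on a rail along y inside its rear wall.
- rim: Frame of the slot: the cabinet's painted metal top, heights 160 to 170 mm, same origin and axes as the cabinet. The slot is open from x = -32 to +65 mm and y = -85 to +85 mm in that frame.
- hook_line (a point): Cabinet-fixed point (26, 0, 121) mm. The hook, 6 mm round bar, comes level from the rear towards -x at this height (axis) and at this x turns straight up, top 12 mm above this point. Its place along y differs each time, up to 25 mm either side of this point, and is not measured: find it by touch or sight. It stays put under 30 N sideways.
- keeper_line (a point): Cabinet-fixed point (34, 0, 121) mm: x of the keeper's front face at rest. The plate, 32 mm wide, centred on the hook, 9 mm below to 10 mm above this height, springs back up to 16 mm towards +x: 3 N at first, 0.3 N more per mm. The eye plate must press it back over 5 mm (8 mm is good) to clear the tip, then slide down it, rubbing.
- seat_line (a point): Cabinet-fixed point (34, 0, 113) mm: x and height of the eye's centre when fully down on the hook, the keeper then pressing the eye plate against the back of the tip. The thermometer's underside is then 44 mm above the cabinet's. To pass over the tip the eye's centre must be about 12 mm higher than this.
- cup: Bystander: white cup, 76 mm across, 95 mm high, origin at the centre of its underside; stands on the other side of the cabinet from the thermometer.
- plant: Bystander: plant in a white pot, 90 mm across, about 180 mm high, origin at the centre of its underside.
- roll: Bystander: roll of brown paper on a steel stand, 130 mm across, 235 mm high, origin at the centre of its underside.
There are look-alikes about, which are no part of the job. There is more than one size of the thermo; the one meant has the size given above.

How it is judged:
By the outcome, as a careful person would: the job done as asked, in the order asked, and still so for the second after the job is handed in, with the robot touching nothing.
It also fails if it takes over 58 s, if anything falls off the work surface, if the arm or the gripper's body presses on something with over 40 N, if the wrist force passes 120 N, or if a joint passes its speed limit or range.

## Robot

A 6-joint arm with a two-finger parallel gripper is mounted at the origin on the work surface. World frame = base frame: x ahead of the robot, y to its left, z up, the work surface at z = 0. Lengths are in mm, angles in rad, forces in N, time in s.
With the tool pointing down it reaches from about 275 to 750 mm from the base axis. Payload 10.2 kg.
Tool frame: the origin (TCP) lies midway between the tips of the shut fingers; the grasp point (between the pads) lies 19 mm behind it (ctrl.grip_depth is the distance from the TCP to the grasp point, in mm); y points along the fingers, x is the direction in which the jaws open and shut, and the axes are right-handed (so a half turn about y gives the same grasp; the last joint's range is limited). The gripper opens to 85 mm and grips with 20 to 120 N. Pads are 22 mm wide; open, the fingers measure 114 mm over their backs; the gripper's body (76 mm by 85 mm) begins 54 mm behind the grasp point. The pads swing forward as they close: fully open they stand 13 mm farther back than shut.
Start: joints at [0.924, 0.313, 1.498, -0, 1.331, -0.223], TCP at [215.907, 478.555, 199.294] pointing down, gripper open.
Joint ranges: [-2.94, 2.94], [-0.97, 2.17], [0.19, 2.56], [-1.23, 4.37], [0.02, 3.11], [-2.88, 2.88]. Speed limits (rad/s): [2.39, 2.39, 3.01, 3.14, 3.14, 3.14].

## Interface

Orientations are given as a unit quaternion [w, x, y, z].
In Python, from rig import ctrl gives the robot as it stands. The module is installed in compiled form; this text tells all that it offers.
- The arm moves only by the tool drive_tool, never from a script. Its arguments are lists of equal length, an entry for each row: "gripper": the closure, from 0 (fully open) to 1 (shut); "offset": the shift along the tool's x, y, z in m, a list of three; "turn": the turn about the tool's y in degrees. In form: {"gripper": [gripper, ...], "offset": [[tx, ty, tz], ...], "turn": [turn, ...]}. A call has 1 to 20 rows; each row shifts and turns the commanded pose from where the row before left it, along the tool's axes as they then stand; what a row does not reach is not made up. A row lasts 1/12 s, in which the tool goes at most 41.7 mm and 7.16 degrees, less where a joint would pass 70% of its speed; a pose out of reach is approached as far as the arm can. A call is refused whole if a number of a shift passes 0.0417 or a number of a turn 7.16, either way. A call with a gripper value outside its range is refused whole. The fingers move at their own pace and stop on an object; "force" is the grip in N (left out, the last holds). Time passes only in rows, so rows that do not move let the fingers close. It gives the time, the measured TCP pose, the force and the opening at its end, in the units of the state.
- ctrl.sense(): the state, without advancing time (a new reading comes with each control period).
- ctrl.capture(name): name is "scene" or "top"; returns (picture, depth): 384x512x3 uint8, red, green, blue; 384x512 float32, mm along the optical axis (not along the pixel's ray), 0 where there is no reading.
- ctrl.camera_params(name): a dict with "fovy" (degrees; the focal length in pixels is half the picture's height over the tangent of half this angle, whatever the lens; pixels are square), "cx", "cy" (the principal point, pixels), "view" (4x4, takes a point from world to camera coordinates). Camera axes: x right, y down, z forward; pixel columns grow to the right and rows downward; lengths in mm; the calibration is good to about 2 mm. A picture is of the moment at which its call begins. camera_params takes no time and is no camera call.
- ctrl.finish_job(): hands the job in, once; it reports no verdict.
Trained networks look in the newest picture that a camera, given by its name, has taken for a name from the list of things; names that differ only in an ending like _2 or _b are one class to them, and where a whole thing is asked for, a point or a joint stands for the part that bears it (a point fixed in the world has none). Each returns a list of dicts, best first, with "score" (0 to 1); they miss things now and then, are a little off and sometimes report something else, mostly with a low value. They report only what shows in the picture. A call takes as long as a camera call. They do not tell look-alikes from the thing itself.
- ctrl.boxes_of(camera, query): "centre" ([x, y, z] in mm, in the coordinates of the camera as it stood for that picture, good to about 4 mm: the middle of the surface that is visible of it).
- ctrl.regions_of(camera, query): "mask" (384x512 bool, what is visible of it).
- ctrl.pinpoint(camera, query): "centre" ([x, y, z] in mm, in the coordinates of the camera as it stood for that picture, good to about 4 mm: a listed point, or the origin of a listed thing).
The state is a dict: "time_s": time; "joints": joint angles; "dq": joint speeds; "tau": joint torques, N m; "eef_pos": TCP position; "ee_rot": TCP orientation; "force": force on the tool from outside, world axes, zero at the start; "wrist_torque": the same for the moment, N m; "grip_width": opening from 0.0 (shut) to 1.0 (fully open).
Only numpy, scipy, OpenCV 4.12 (cv2) and the standard library are available. Lean on these libraries where they do the work, as an engineer would, in place of code of your own. Each camera call takes 0.05 s, during which the arm holds its last target.

## Working session

There is one attempt and no reset: what is moved stays moved. The work goes in short steps, Python scripts to look and compute and a tool call to move; the robot and the scene stay as the last step left them, time stands still between calls to the robot, and variables do not carry over. Pictures are saved under pics/ and viewed, and the job is handed in when it is done.

Besides the shell and the picture viewer there is one more tool, called after "Call:" by a JSON object that holds its "api" and its "payload". drive_tool: Moves the arm, as the interface text tells. Its arguments: {"type":"object","properties":{"gripper":{"type":"array","items":{"type":"number"}},"offset":{"type":"array","items":{"type":"array","items":{"type":"number"}}},"turn":{"type":"array","items":{"type":"number"}},"force":{"type":"number"}},"required":["gripper","offset","turn"]}

```bash
mkdir -p pics
cat > h.py <<'E'
import numpy as np, cv2
from rig import ctrl
def K(n):
    p=ctrl.camera_params(n); f=192/np.tan(np.radians(p['fovy'])/2); return f,p['cx'],p['cy'],np.array(p['view'])
def c2w(n,c):
    V=K(n)[3]; return (np.linalg.inv(V)@np.append(c,1))[:3]
def px2w(n,u,v,d):
    f,cx,cy,V=K(n); return c2w(n,[(u-cx)*d/f,(v-cy)*d/f,d])
def w2px(n,P):
    f,cx,cy,V=K(n); c=V@np.append(P,1); return c[0]/c[2]*f+cx,c[1]/c[2]*f+cy
def save(n,name,crop=None):
    im,d=ctrl.capture(n); o=im[...,::-1]
    if crop: a,b,c,e=crop;o=o[b:e,a:c]; s=min(800/o.shape[1],600/o.shape[0]); o=cv2.resize(o,None,fx=s,fy=s,interpolation=cv2.INTER_CUBIC)
    cv2.imwrite('pics/'+name,o); return im,d
E
python3 - <<'E'
from h import *
np.set_printoptions(precision=1,suppress=True)
for n in('scene','top'):
    im,d=save(n,n+'0.png'); np.save(n+'d.npy',d)
    p=ctrl.camera_params(n);print(n,p['fovy'],p['cx'],p['cy'],c2w(n,[0,0,0]))
    for q in('thermo','thermo_eye','cabinet','rim','hook_line','cup','plant','roll'):
        for r in ctrl.pinpoint(n,q)[:4]: print(q,round(r['score'],2),c2w(n,r['centre']),np.round(w2px(n,c2w(n,r['centre']))))
print(ctrl.sense())
E
```

```text
scene 55.9387192742763 250.50342443719714 184.06465318802276 [835.6 514.8 911.6]
thermo 0.92 [472.9 356.5  -1.3] [340. 287.]
thermo 0.75 [408.1 439.6  -2.1] [382. 301.]
thermo 0.59 [398.1 342.7   0.8] [359. 268.]
thermo 0.18 [ 430.3 -333.3   -1.9] [221. 122.]
thermo_eye 0.76 [393.7 345.2  49.3] [365. 260.]
thermo_eye 0.56 [476.  355.2  68.6] [344. 277.]
thermo_eye 0.56 [406.  442.5  94.5] [395. 288.]
cabinet 0.97 [569.1  19.   -3.4] [240. 211.]
hook_line 0.62 [597.6  15.  119.2] [228. 191.]
cup 0.71 [ 432.7 -332.8   -1.5] [221. 122.]
plant 0.58 [ 666.6 -388.    -1.5] [153. 139.]
roll 0.68 [471.7 357.5   0.5] [341. 287.]
top 57.69200636992447 252.15673314063906 189.36848270615687 [ 417.5   26.1 1287.6]
thermo 0.63 [408.9 442.7   0.1] [140. 231.]
thermo 0.43 [479.2 360.4   2.8] [162. 211.]
thermo 0.42 [399.9 342.3   2.2] [167. 233.]
thermo_eye 0.9 [407.7 440.9  92.9] [132. 232.]
thermo_eye 0.62 [481.3 358.4  71.2] [158. 210.]
thermo_eye 0.62 [400.9 345.7  49.7] [163. 233.]
hook_line 0.56 [595.6  19.4 123.8] [254. 173.]
cup 0.71 [ 438.1 -327.4   -2.4] [349. 217.]
plant 0.88 [ 672.7 -389.2    0.6] [362. 154.]
{'time_s': 0.9, 'joints': array([ 0.9,  0.3,  1.5, -0. ,  1.3, -0.2]), 'dq': array([-0., -0., -0., -0., -0.,  0.]), 'tau': array([  0. , -41.2, -26. ,  -0. ,   0. ,  -0. ]), 'eef_pos': array([215.9, 478.6, 199.3]), 'ee_rot': array([-0.6,  0.6,  0.4, -0.4]), 'force': array([0.1, 0.3, 0.1]), 'wrist_torque': array([0.1, 0. , 0. ]), 'grip_width': 1.002730708420189}
```

View pics/scene0.png

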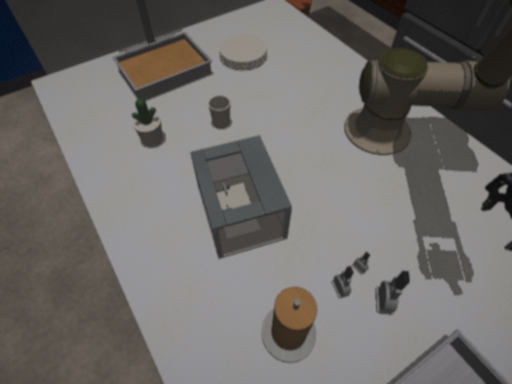

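View pics/top0.png

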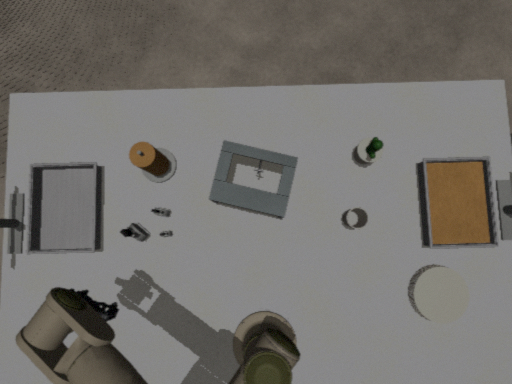

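Run:
```python
import h
from h import *
s=ctrl.sense();print(repr(s['ee_rot']),ctrl.grip_depth)
from scipy.spatial.transform import Rotation as R
print(R.from_quat(np.roll(s['ee_rot'],-1)).as_matrix().round(3))
save('scene','s1.png',(320,220,420,320));save('top','t1.png',(110,180,200,260))
```

```text
array([-0.59396463,  0.59396497,  0.38367775, -0.38367046]) 18.700000000000003
[[ 0.411  0.    -0.912]
 [ 0.912  0.     0.411]
 [ 0.    -1.    -0.   ]]
```

View pics/s1.png

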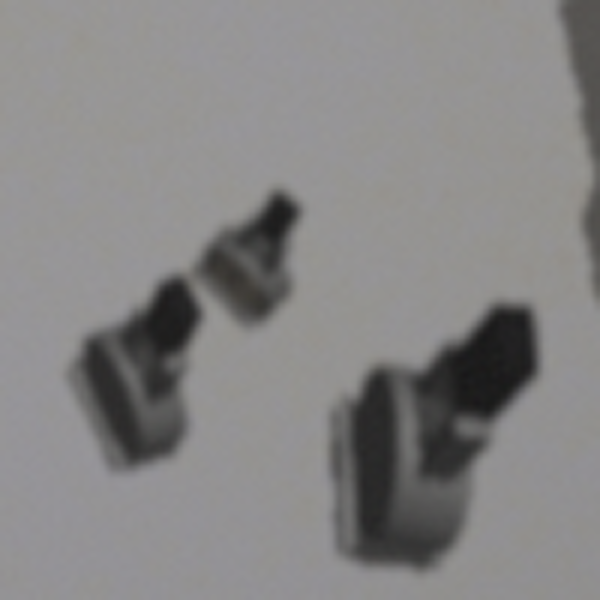

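View pics/t1.png

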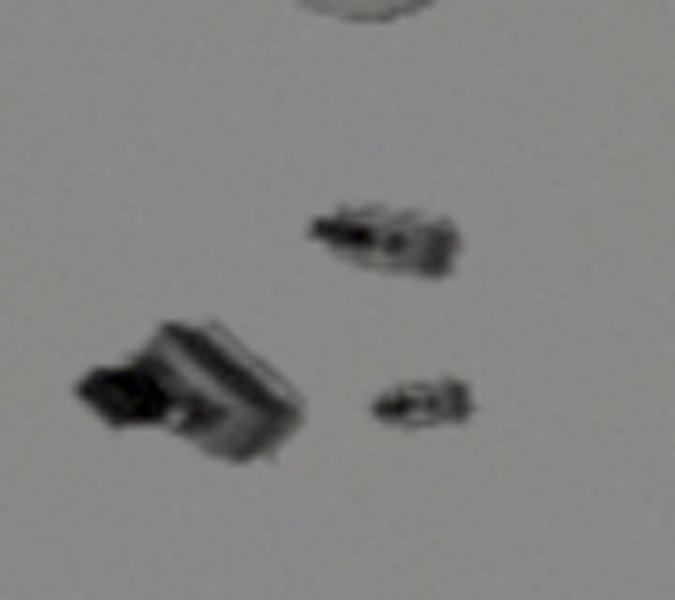

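Run:
```python
from h import *
np.set_printoptions(precision=1,suppress=True)
def cloud(n,m,d):
    v,u=np.nonzero(m&(d>0)); f,cx,cy,V=K(n);z=d[v,u]
    c=np.c_[(u-cx)*z/f,(v-cy)*z/f,z,np.ones_like(z)]; return (np.linalg.inv(V)@c.T).T[:,:3]
# cabinet
for n in('scene','top'):
    im,d=save(n,n+'c.png',(180,130,300,260) if n=='scene' else (200,130,310,225))
    P=cloud(n,np.ones(d.shape,bool),d)
    # top surface
    m=(abs(P[:,2]-170)<6)&(np.hypot(P[:,0]-569,P[:,1]-19)<180)
    Q=P[m].astype(np.float32)
    print(n,m.sum(),np.median(Q[:,2])); r=cv2.minAreaRect(Q[:,:2]); print(r)
    np.save(f'rim_{n}.npy',Q)
    # hook: points inside
    m=(abs(P[:,2]-124)<16)&(np.hypot(P[:,0]-569,P[:,1]-19)<90)
    print('in',P[m][:40])
    m=(P[:,2]>4)&(P[:,2]<140)&(np.hypot(P[:,0]-476,P[:,1]-357)<45)
    T=P[m]; np.save(f'th_{n}.npy',T); print(len(T))
    for a,b in((4,12),(12,52),(50,86),(86,130)):
        q=T[(T[:,2]>=a)&(T[:,2]<b)]
        if len(q)>3:
            c=np.cov(q[:,:2].T);w,e=np.linalg.eigh(c);print(a,b,len(q),q.mean(0),np.sqrt(w),np.degrees(np.arctan2(e[1,1],e[0,1])))
    for r in ctrl.regions_of(n,'thermo'): print('reg',r['score'],r['mask'].sum(),np.argwhere(r['mask']).mean(0))
```

```text
scene 4156 168.21503Traceback (most recent call last):
  File "<stdin>", line 13, in <module>
cv2.error: OpenCV(4.12.0) /io/opencv/modules/imgproc/src/convhull.cpp:143: error: (-215:Assertion failed) total >= 0 && (depth == CV_32F || depth == CV_32S) in function 'convexHull'
```

View pics/scenec.png

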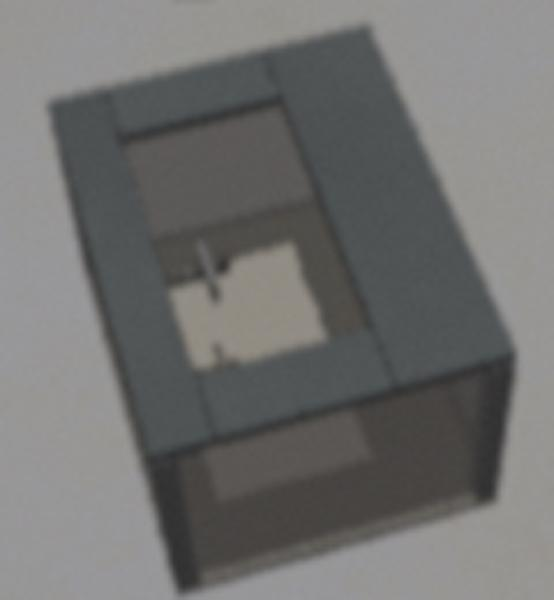

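```bash
cat > an.py <<'E'
from h import *
from scipy.optimize import minimize
np.set_printoptions(precision=1,suppress=True)
def cloud(n,m,d):
    v,u=np.nonzero(m&(d>0)); f,cx,cy,V=K(n);z=d[v,u]
    c=np.c_[(u-cx)*z/f,(v-cy)*z/f,z,np.ones_like(z)]; return (np.linalg.inv(V)@c.T).T[:,:3]
def rect_d(p,cx,hx,cy,hy):
    q=np.c_[abs(p[:,0]-cx)-hx,abs(p[:,1]-cy)-hy]
    return np.hypot(*np.maximum(q,0).T)+np.minimum(q.max(1),0)
def fitcab(Q,N):
    def f(t):
        a=t[2];e=Q[:,:2]-t[:2];p=np.c_[e[:,0]*np.cos(a)+e[:,1]*np.sin(a),-e[:,0]*np.sin(a)+e[:,1]*np.cos(a)]
        return p
    def cost(Qp,inside): pass
    def c(t):
        a=t[2]
        def loc(X): 
            e=X[:,:2]-t[:2]; return np.c_[e[:,0]*np.cos(a)+e[:,1]*np.sin(a),-e[:,0]*np.sin(a)+e[:,1]*np.cos(a)]
        p=loc(Q);sd=np.maximum(rect_d(p,0,100,0,125),-rect_d(p,16.5,48.5,0,85))
        r=np.clip(sd,0,8).sum()
        p=loc(N);sd=np.maximum(rect_d(p,0,100,0,125),-rect_d(p,16.5,48.5,0,85))
        return r+np.clip(-sd,0,8).sum()
    best=min((minimize(c,[569+dx,19+dy,-.2],method='Nelder-Mead',options=dict(initial_simplex=None,xatol=.01,fatol=.01)) for dx in(-6,0,6) for dy in (-6,0,6)),key=lambda r:r.fun)
    return best.x,best.fun
E
python3 - <<'E'
from an import *
for n in('scene','top'):
    im,d=save(n,n+'c.png',(180,130,300,260) if n=='scene' else (200,130,310,225))
    P=cloud(n,np.ones(d.shape,bool),d); print(n)
    near=(np.hypot(P[:,0]-569,P[:,1]-19)<180)
    m=(abs(P[:,2]-170)<7)&near;Q=P[m];print(m.sum(),np.median(Q[:,2]))
    # nonrim: rays projected to z=168 plane
    C=c2w(n,[0,0,0]); N=P[(P[:,2]<158)]; N=C+(N-C)*((169-C[2])/(N[:,2]-C[2]))[:,None]; N=N[np.hypot(N[:,0]-569,N[:,1]-19)<180]
    Qp=C+(Q-C)*((169-C[2])/(Q[:,2]-C[2]))[:,None]
    t,fn=fitcab(Qp,N);print('cab',t,np.degrees(t[2]),fn,len(Q),len(N)); a=t[2]
    L=np.c_[(P[:,0]-t[0])*np.cos(a)+(P[:,1]-t[1])*np.sin(a),-(P[:,0]-t[0])*np.sin(a)+(P[:,1]-t[1])*np.cos(a),P[:,2]]
    m=(abs(L[:,2]-121)<20)&(abs(L[:,0]-20)<55)&(abs(L[:,1])<60)
    print('hook local',L[m])
    m=(P[:,2]>4)&(P[:,2]<140)&(np.hypot(P[:,0]-476,P[:,1]-357)<45)
    T=P[m]; np.save(f'th_{n}.npy',T); print(len(T))
    for a,b in((4,12),(12,52),(50,86),(86,130)):
        q=T[(T[:,2]>=a)&(T[:,2]<b)]
        if len(q)>3:
            c=np.cov(q[:,:2].T);w,e=np.linalg.eigh(c);print(a,b,len(q),q.mean(0),np.sqrt(w),np.degrees(np.arctan2(e[1,1],e[0,1])))
print(ctrl.sense()['time_s'])
E
```

```text
scene
4188 168.18150818778844
cab [571.8  26.   -0.3] -15.0503298462755 71.63361515220969 4188 8156
hook local [[ 35.4 -26.  128.7]
 [ 36.2 -23.6 127.7]
 [ 34.  -20.6 130.6]
 [ 37.3 -18.9 129.8]
 [ 34.7 -18.1 129.7]
 [ 37.1 -22.2 120.7]
 [ 35.6 -14.5 130.4]
 [ 27.8 -13.7 128. ]
 [ 25.6 -10.7 131.1]
 [ 23.1 -10.1 130.7]
 [ 37.  -24.9 112.4]
 [ 36.6 -10.9 131.1]
 [ 33.8 -11.6 128.9]
 [ 26.3  -8.5 129.8]
 [ 23.5  -9.4 127.3]
 [ 37.2  -8.9 129.5]
 [ 34.5  -9.  128. ]
 [ 31.3 -12.1 122.5]
 [ 28.8 -11.  122.9]
 [ 26.6  -8.7 125. ]
 [ 24.   -8.  124.9]
 [ 44.8 -14.  121.1]
 [ 42.6 -10.9 124.4]
 [ 39.5 -13.6 119.4]
 [ 37.4 -10.1 123.3]
 [ 35.6  -4.6 130. ]
 [ 32.  -10.1 120.8]
 [ 29.2 -10.5 119.1]
 [ 26.6 -10.2 118.3]
 [ 24.   -9.4 118.2]
 [ 53.2 -13.5 120.9]
 [ 50.4 -14.1 118.9]
 [ 48.1 -12.  120.8]
 [ 45.5 -11.5 120.3]
 [ 42.9 -10.8 120. ]
 [ 40.4  -9.7 120.4]
 [ 37.7 -10.1 118.7]
 [ 36.6  -0.5 131.4]
 [ 33.9  -0.7 129.9]
 [ 59.2 -10.8 122.7]
 [ 56.5 -11.3 120.7]
 [ 53.9 -11.1 119.8]
 [ 51.4 -10.1 120.1]
 [ 49.1  -7.6 122.5]
 [ 46.6  -6.3 123.3]
 [ 43.5  -9.1 118. ]
 [ 37.3   1.3 129.5]
 [
[... 936 characters left out ...]
 35.4   3.3 134.2]
 [ 36.6   0.1 131.6]
 [ 37.7  -3.1 129.5]
 [ 40.   -6.1 120.3]
 [ 41.2  -9.4 118. ]
 [ 34.4   6.5 114.9]
 [ 33.8  -0.6 128.7]
 [ 34.3  -3.9 130. ]
 [ 35.   -7.2 130.6]
 [ 35.  -10.5 135.3]
 [ 37.3 -13.6 126.2]
 [ 36.9 -17.  133.5]
 [ 37.9 -20.3 132. ]
 [ 33.   -7.8 122.6]
 [ 33.3 -11.1 125.7]
 [ 34.4 -14.3 123.3]
 [ 34.8 -17.7 126. ]
 [ 34.3 -21.1 133.8]
 [ 35.9 -24.3 129. ]
 [ 27.7  -8.8 135.2]
 [ 29.8 -11.9 126.7]
 [ 24.5  -9.6 134.7]]
156
4 12 48 [477.9 353.9   5.9] [20.1 21.5] 71.02176628802799
12 52 53 [473.9 345.8  42. ] [ 7.5 14. ] 76.57329847657547
50 86 36 [476.  352.5  56.6] [7.2 9.6] 58.30467284654735
86 130 31 [476.6 353.5 113.6] [3.  6.9] 76.3511516148098
1.15
```

View pics/topc.png

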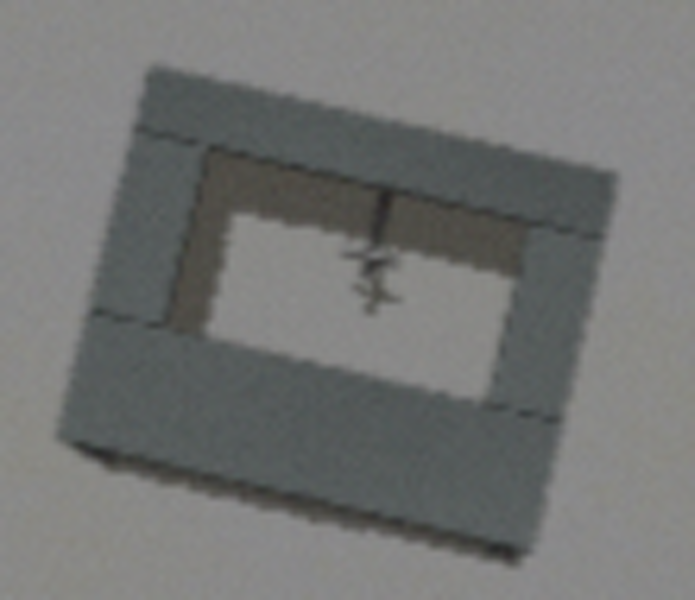

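```bash
cat >> an.py <<'E'
def box(p,c,h):
    q=abs(p-c)-h; return np.linalg.norm(np.maximum(q,0),axis=1)+np.minimum(q.max(1),0)
def sdf(p):
    a=box(p,[0,0,3],[15,23,3]); b=box(p,[0,0,105],[5,9,19]); c=box(p,[0,0,68],[5,14,18])
    c=np.maximum(c,-box(p,[0,0,69],[20,6.5,11]))
    q=np.c_[np.hypot(p[:,1],p[:,2]-27.5)-26.5,abs(p[:,0])-11]; d=np.linalg.norm(np.maximum(q,0),axis=1)+np.minimum(q.max(1),0)
    return np.minimum.reduce([a,b,c,d])
def loc(P,t):
    a=t[2];e=P-[t[0],t[1],t[3] if len(t)>3 else 0]
    return np.c_[e[:,0]*np.cos(a)+e[:,1]*np.sin(a),-e[:,0]*np.sin(a)+e[:,1]*np.cos(a),e[:,2]]
def fitth(P,x0,fixz=False):
    c=lambda t:np.minimum(abs(sdf(loc(P,t))),8).mean()
    r=[]
    for y in np.radians(np.arange(-40,41,10)):
        m=minimize(c,[x0[0],x0[1],x0[2]+y,x0[3]],method='Nelder-Mead',options=dict(initial_simplex=np.array([x0[0],x0[1],x0[2]+y,x0[3]])+np.array([[0,0,0,0],[8,0,0,0],[0,8,0,0],[0,0,.2,0],[0,0,0,4]]),maxiter=2000))
        r.append((m.fun,m.x))
    return sorted(r,key=lambda q:q[0])[:3]
E
python3 - <<'E'
from an import *
for n in('scene','top'):
    T=np.load(f'th_{n}.npy'); T=T[T[:,2]>5]
    for f,x in fitth(T,[477,356,-.17,0]): print(n,len(T),f,x[:2],np.degrees(x[2]),x[3])
E
```

```text
scene 402 0.6018162460915105 [476.3 358.7] -13.75153334299498 -1.4777785391937415
scene 402 0.6018162837698015 [476.3 358.7] -13.751587357442284 -1.4777874524878865
scene 402 0.6018163036229728 [476.3 358.7] -13.751402240386625 -1.4777658156506643
top 133 1.7758622792981225 [477.3 357.8] -14.384247185004064 0.9600606644429817
top 133 1.7758623072114006 [477.3 357.8] -14.384279362506176 0.9600620960880265
top 133 1.7758625167898419 [477.3 357.8] -14.384090811980627 0.9599958045941989
```

Call:
{"api": "drive_tool", "payload": {"gripper": [0,0,0,0,0,0,0,0,0,0,0,0,0,0], "offset": [[0,0,0],[0,0,0],[-0.0054,0,-0.0282],[-0.0054,0,-0.0282],[-0.0054,0,-0.0282],[-0.0054,0,-0.0282],[-0.0054,0,-0.0282],[-0.0054,0,-0.0282],[-0.0054,0,-0.0282],[-0.0054,0,-0.0282],[-0.0054,0,-0.0282],[-0.0054,0,-0.0282],[0,0,0],[0,0,0]], "turn": [-5.2,-5.2,0,0,0,0,0,0,0,0,0,0,0,0], "force": 40}}

```text
time_s: 2.32
eef_pos: [477.5, 357.8, 198.8]
ee_rot: [0.557, -0.557, -0.435, 0.436]
force: [-1.0, 0.2, -1.0]
grip_width: 1.002
```

```bash
cat >> h.py <<'E'
from scipy.spatial.transform import Rotation as R
def st():
    s=ctrl.sense(); M=R.from_quat(np.roll(s['ee_rot'],-1)).as_matrix()
    phi=np.degrees(np.arctan2(M[1,0],M[0,0])); print('t',round(s['time_s'],2),'tcp',s['eef_pos'].round(1),'phi',round(phi,2),'F',s['force'].round(2),'Mt',s['wrist_torque'].round(2),'w',round(s['grip_width'],3)); return s,phi
E
python3 - <<'E'
from h import *
save('scene','s2.png',(270,180,420,320)); st()
E
```

```text
t 2.37 tcp [476.6 358.4 199. ] phi 76.08 F [-0.57  0.57  0.45] Mt [ 0.02 -0.01 -0.02] w 0.998
```

View pics/s2.png

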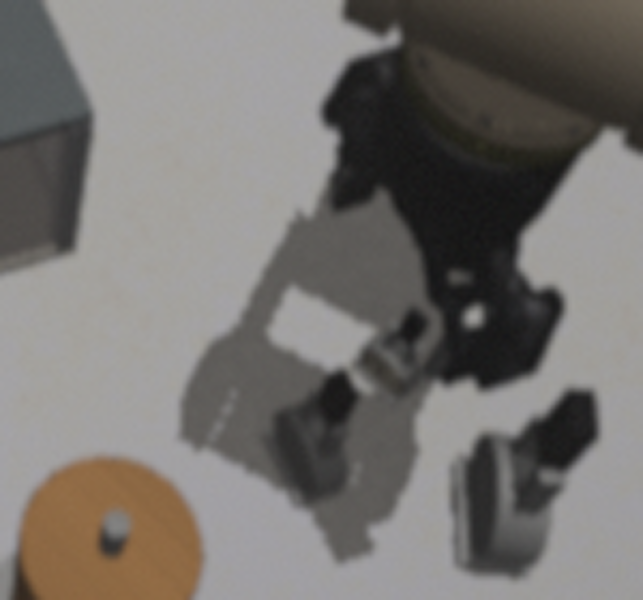

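Call:
{"api": "drive_tool", "payload": {"gripper": [0,0,0,0,0,0,0,0,0,0], "offset": [[0,0.013,0],[0,0.013,0],[0,0.013,0],[0,0.013,0],[0,0.013,0],[0,0.013,0],[0,0.013,0],[0,0.013,0],[0,0,0],[0,0,0]], "turn": [0,0,0,0,0,0,0,0,0,0]}}

```text
time_s: 3.2
eef_pos: [475.8, 359.0, 95.4]
ee_rot: [0.557, -0.556, -0.436, 0.436]
force: [0.3, -0.1, 0.0]
grip_width: 1.001
```

Run:
```python
from h import *
save('scene','s3.png',(270,180,420,320)); st()
```

```text
t 3.25 tcp [476.4 359.1  96.1] phi 76.17 F [ 0.59 -1.28 -0.32] Mt [ 0.03 -0.03 -0.05] w 1.002
```

View pics/s3.png

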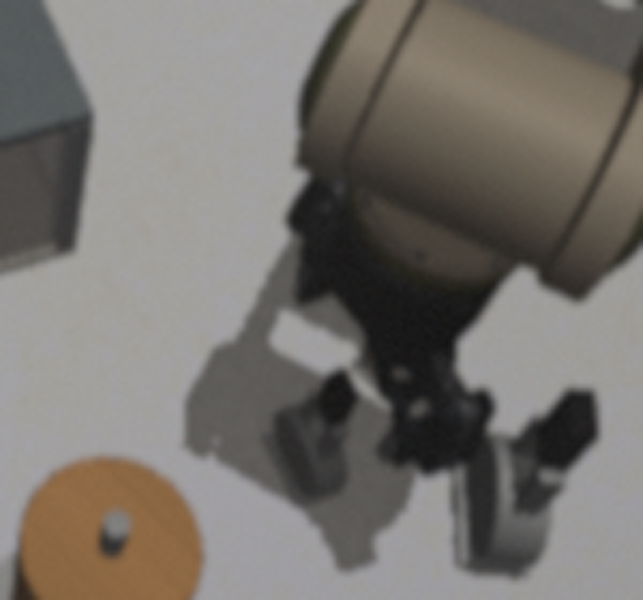

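Run:
```python
from h import *
s,phi=st(); p=s['eef_pos']
for dz in(0,19,73,150): 
    u,v=w2px('scene',p+[0,0,dz]); print(dz,u,v,'crop',(u-270)*4.286,(v-180)*4.286)
for sg in(-43,43):
    q=p+np.array([np.cos(np.radians(phi)),np.sin(np.radians(phi)),0])*sg; u,v=w2px('scene',q+[0,0,15]);print(sg,u,v,'crop',(u-270)*4.286,(v-180)*4.286)
print(w2px('scene',[0,0,0]))
im,d=save('top','t3.png',(90,150,220,260))
im,d=save('scene','s3f.png')
```

```text
t 3.25 tcp [476.4 359.1  96.1] phi 76.17 F [ 0.59 -1.28 -0.32] Mt [ 0.03 -0.03 -0.05] w 1.002
0 347.68175990949055 274.1358232794341 crop 332.9440229720765 403.46613857565444
19 349.3808817217001 270.98617558472205 crop 340.22645905920666 389.96674855611866
73 354.5719819198625 261.3634771680034 crop 362.4755145085306 348.7238631420625
150 363.0554018752932 245.63783353616168 crop 398.8354524375067 281.32375453598894
-43 340.46942110281316 255.39361469258728 crop 302.03193884665717 323.13703257242906
43 358.0695954864054 288.88137962188614 crop 377.4662862547334 466.66559305940393
(np.float64(376.7509981576873), np.float64(129.94289044253432))
```

View pics/t3.png

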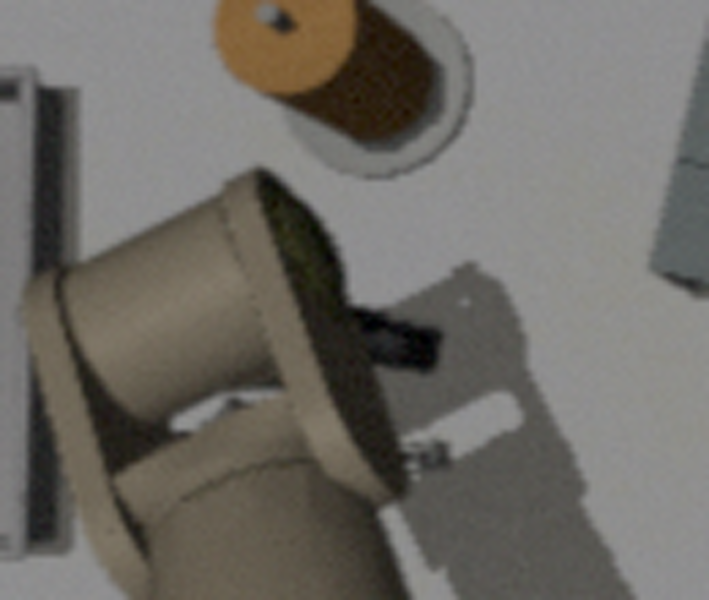

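View pics/s3f.png

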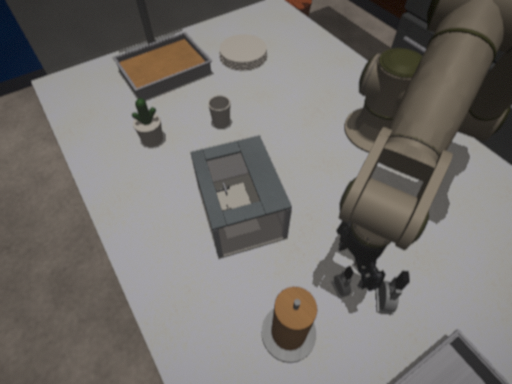

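Run:
```python
from an import *
im,d=ctrl.capture('scene')
f=4.286
def rng(a,b,c,e):
    for v in range(b,e,2):
        print(v,[(u,)+tuple(px2w('scene',u,v,d[v,u]).round().astype(int))+(int(im[v,u].mean()),) for u in range(a,c,3)])
rng(336,220,392,292)
```

```text
220 [(336, np.int64(353), np.int64(199), np.int64(0), 160), (339, np.int64(346), np.int64(204), np.int64(2), 151), (342, np.int64(538), np.int64(331), np.int64(366), 65), (345, np.int64(538), np.int64(337), np.int64(375), 44), (348, np.int64(527), np.int64(336), np.int64(363), 47), (351, np.int64(530), np.int64(343), np.int64(376), 47), (354, np.int64(529), np.int64(347), np.int64(381), 48), (357, np.int64(527), np.int64(351), np.int64(385), 51), (360, np.int64(527), np.int64(356), np.int64(391), 53), (363, np.int64(523), np.int64(358), np.int64(391), 59), (366, np.int64(521), np.int64(362), np.int64(394), 62), (369, np.int64(518), np.int64(365), np.int64(397), 67), (372, np.int64(516), np.int64(369), np.int64(400), 70), (375, np.int64(512), np.int64(372), np.int64(400), 72), (378, np.int64(509), np.int64(375), np.int64(402), 77), (381, np.int64(508), np.int64(379), np.int64(406), 81), (384, np.int64(505), np.int64(382), np.int64(408), 84), (387, np.int64(502), np.int64(385), np.int64(410), 87), (390, np.int64(498), np.int64(387), np.int64(410), 89)]
222 [(336, np.int64(357), np.int6
[... 28228 characters left out ...]
8), np.int64(381), np.int64(-3), 94), (357, np.int64(442), np.int64(386), np.int64(-1), 89), (360, np.int64(436), np.int64(390), np.int64(-1), 87), (363, np.int64(429), np.int64(394), np.int64(-2), 85), (366, np.int64(422), np.int64(398), np.int64(-2), 97), (369, np.int64(507), np.int64(426), np.int64(195), 76), (372, np.int64(500), np.int64(429), np.int64(192), 111), (375, np.int64(405), np.int64(411), np.int64(2), 103), (378, np.int64(401), np.int64(416), np.int64(7), 81), (381, np.int64(407), np.int64(422), np.int64(33), 42), (384, np.int64(413), np.int64(429), np.int64(57), 44), (387, np.int64(414), np.int64(434), np.int64(72), 115), (390, np.int64(410), np.int64(438), np.int64(75), 72)]
```

Run:
```python
from an import *
im,d=ctrl.capture('scene')
P=cloud('scene',np.ones(d.shape,bool),d); s,phi=st()
a=np.radians(phi);e=P-s['eef_pos'];L=np.c_[e[:,0]*np.cos(a)+e[:,1]*np.sin(a),-e[:,0]*np.sin(a)+e[:,1]*np.cos(a),e[:,2]]
m=(abs(L[:,0])<75)&(abs(L[:,1])<45)&(L[:,2]>-40)&(L[:,2]<230)
L=L[m]
for z in range(-40,230,10):
    q=L[(L[:,2]>=z)&(L[:,2]<z+10)]
    if len(q): print(z,len(q),'x',np.percentile(q[:,0],[0,10,50,90,100]),'z',q[:,1].min(),q[:,1].max())
```

```text
t 3.45 tcp [476.9 358.8  96.2] phi 76.13 F [ 0.8 -0.4  0.8] Mt [-0. -0.  0.] w 0.998
-40 23 x [-12.9  -8.7  -1.6  13.4  13.9] z -4.994019861212159 4.430119118675081
-30 16 x [-13.1 -10.7  10.   13.6  14.5] z -5.234736710728763 3.0886527112295568
-20 31 x [-14.1 -11.    6.4  13.1  14. ] z -5.348429796994438 4.403789531980916
-10 18 x [-7.8 -5.4  4.8  9.3 11. ] z -5.244672417053299 6.192788898378589
0 16 x [-8.7 -7.8  3.9  8.9  9.1] z -5.048721798713023 5.59675453338618
10 17 x [-8.8 -5.8  2.9  8.3  8.9] z -5.533692888703264 3.3554105947111084
20 44 x [-9.9 -7.5  1.3  7.5  8.8] z -4.960769622952736 5.729090215971546
40 9 x [-42.7 -42.5 -42.   44.4  49.1] z -10.950883276548845 8.006295680344603
50 32 x [-49.1 -45.5 -42.1  52.6  56.2] z -11.957684994179356 6.660871636820302
60 35 x [-56.1 -47.2 -41.8  55.8  56.9] z -12.189504856687442 -0.37596386751313204
70 20 x [-48.  -46.8  46.6  56.   56.6] z -11.822769860502879 -2.366970502043751
80 21 x [-62.  -58.1  43.4  56.1  58.6] z -13.546924510022723 -6.213763705522364
90 136 x [-73.  -62.3  44.9  72.6  74.7] z -14.293900023416585 9.962176827
[... 362 characters left out ...]
  66.6  69.1] z -14.180809950629655 11.933714947871158
150 24 x [-59.7  34.9  37.3  54.4  63.6] z -12.176194395834937 5.412705846528521
160 74 x [-22.5  -1.6  25.2  37.1  37.9] z -38.37641770696337 12.369669412483416
170 101 x [-26.7  -8.9  22.8  36.9  37.9] z -37.99110027225262 14.46965786055048
180 100 x [-23.4  -6.9  23.   36.7  37.9] z -37.92899332514121 14.99276355962726
190 122 x [-23.1  -6.   28.1  36.3  37.7] z -38.51876589513227 15.820808914570645
200 154 x [-26.8  -8.   19.2  33.7  36.7] z -38.13074325149215 15.117230500739641
210 1 x [29.9 29.9 29.9 29.9 29.9] z -24.38480163870946 -24.38480163870946
220 151 x [-21.2  -4.5  25.7  38.5  39.9] z -40.140840162063256 12.777998916535518
```

Call:
{"api": "drive_tool", "payload": {"gripper": [0.65,0.65,0.65,0.65,0.65,0.65], "offset": [[0,0,0],[0,0,0],[0,0,0],[0,0,0],[0,0,0],[0,0,0]], "turn": [0,0,0,0,0,0]}}

```text
time_s: 3.95
eef_pos: [476.7, 358.5, 95.3]
ee_rot: [0.557, -0.557, -0.436, 0.436]
force: [-1.0, 0.2, -0.3]
grip_width: 0.355
```

```bash
cat > grip.py <<'E'
from an import *
import sys
im,d=save('scene',sys.argv[1],(310,220,400,310))
P=cloud('scene',np.ones(d.shape,bool),d); s,phi=st()
a=np.radians(phi);e=P-s['eef_pos'];L=np.c_[e[:,0]*np.cos(a)+e[:,1]*np.sin(a),-e[:,0]*np.sin(a)+e[:,1]*np.cos(a),e[:,2]]
m=(abs(L[:,0])<75)&(abs(L[:,1])<45)&(L[:,2]>-30)&(L[:,2]<110)
L=L[m]
for z in range(-30,110,5):
    q=L[(L[:,2]>=z)&(L[:,2]<z+5)]
    if len(q): print(z,len(q),'x',np.percentile(q[:,0],[0,10,50,90,100]),'z',q[:,1].min(),q[:,1].max())
E
python3 grip.py s4.png
```

```text
t 4.0 tcp [476.7 358.4  95.3] phi 76.11 F [ 0.7  0.2 -0.9] Mt [-0. -0. -0.] w 0.351
-30 5 x [-13.8 -11.3  -6.7   6.1  14.3] z -4.422492710537838 -2.094327387606823
-25 9 x [-8.5  3.8 12.4 14.2 14.4] z -5.470080713117293 4.50209110865276
-20 9 x [-9.3 -2.6  9.5 14.  14.2] z -5.481968762188055 0.5717913633276388
-15 16 x [-13.5 -12.2   2.1  13.   13.7] z -5.078545118422591 2.679407991350517
-10 12 x [-8.6 -5.1  5.9 10.1 12.2] z -5.376192080268981 3.807032457578069
-5 7 x [-9.6 -8.7  4.3  9.1  9.5] z -4.866406759020226 2.8705187568285186
0 8 x [-5.  -4.2  0.2  7.4  9.5] z -5.480925819091784 -3.286301248531227
5 7 x [-6.2 -3.4  5.4  9.3  9.4] z -5.068084533332555 -1.9649214951488014
10 9 x [-9.2 -7.8  1.3  7.1  9.6] z -5.097944703471246 -3.9983720173227515
15 5 x [-6.5 -6.1 -1.3  0.8  1.5] z -4.5650629260007 -3.4068788888109136
20 7 x [-9.1 -7.9  4.3  8.3  9. ] z -5.30698158156835 3.3926927267100977
25 29 x [-8.3 -6.9 -0.8  5.3  9.5] z -5.456782271644277 4.976950939464686
30 5 x [-15.4 -15.1 -14.6  -7.1  -2.2] z -8.47018076369552 7.022348836450735
35 13 x [-21.5 -19.  -14.3  21.9  23.8] 
[... 467 characters left out ...]
 15.7  28.4] z -12.278764866165352 3.7492412670764574
70 8 x [-22.7 -20.5   4.3  29.4  30.5] z -13.123222765321069 -0.12635340571187514
75 20 x [-47.3 -27.9   2.4  29.   45.3] z -14.186253300134396 5.03006629848828
80 63 x [-48.1 -35.5  26.8  38.8  47.2] z -14.896919812691479 11.11701922224405
85 45 x [-48.6 -40.1  31.1  38.7  48.9] z -14.138732083955045 10.592902280822873
90 20 x [-51.4 -46.8   5.9  46.7  50.9] z -15.429266150177043 7.0887195676964225
95 33 x [-53.3 -46.4  19.   45.1  52.8] z -17.671059750226952 0.9232787670304567
100 43 x [-55.3 -49.   21.2  46.9  55.1] z -18.41174864884844 -2.053296305140214
105 33 x [-58.  -47.5 -11.9  47.8  55.2] z -18.005309133871926 -5.705731186020927
```

View pics/s4.png

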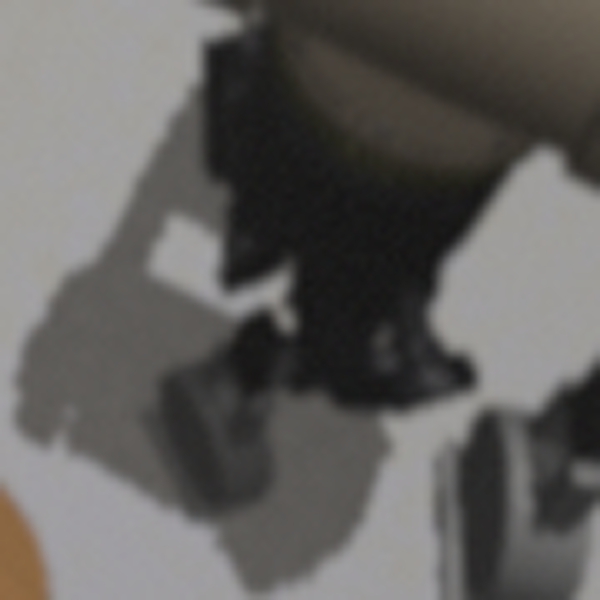

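Call:
{"api": "drive_tool", "payload": {"gripper": [0.4,0.4,0.4,0.4,0.4,0.4,0.4,0.4,0.4], "offset": [[0,0,0],[0,0,0],[0,0.005,0],[0,0.006,0],[0,0.006,0],[0,0.006,0],[0,0.006,0],[0,0.006,0],[0,0,0]], "turn": [0,0,0,0,0,0,0,0,0]}}

```text
time_s: 4.75
eef_pos: [476.0, 358.1, 58.7]
ee_rot: [0.557, -0.557, -0.435, 0.437]
force: [-0.8, 0.4, 0.5]
grip_width: 0.597
```

```bash
python3 grip.py s5.png|head -22
```

```text
t 4.8 tcp [476.4 358.3  59.5] phi 76.12 F [-0.8 -0.1 -0.3] Mt [-0.  -0.1 -0.1] w 0.6
-30 25 x [-24.8 -16.4  20.8  25.9  26.8] z -11.719060950956049 8.08953685912966
-25 24 x [-23.1 -15.9  18.9  24.1  24.8] z -11.511807145778793 8.125163325248318
-20 33 x [-21.9 -20.3   9.7  21.8  23.7] z -11.829913226242175 8.6513224874203
-15 41 x [-17.7 -13.6  14.   19.2  22.2] z -11.517553772625561 6.807820967952637
-10 28 x [-10.9  -7.4   1.4  12.9  14.8] z -11.751377572033093 2.8842498195623034
-5 21 x [-13.   -6.    0.1   8.6  14.7] z -11.10460473765638 2.7040208080727863
0 9 x [-8.  -6.1 12.7 14.5 14.6] z -5.442833133455914 4.023591931665294
5 6 x [-11.2 -10.3   2.3  13.8  14.2] z -5.790112255851698 -2.3261321715208108
10 9 x [-12.4  -9.4   7.6  14.2  14.4] z -5.669334462468326 2.2300800651748345
15 6 x [-11.3 -10.8   5.3  14.9  15. ] z -5.4141604108667885 2.6957647914569938
20 19 x [-12.6  -9.4   4.7  13.6  14.6] z -5.757011422313131 0.7373637888676345
25 14 x [-13.3  -3.1   9.3  12.2  15.2] z -4.93587308388988 3.430778048357989
30 12 x [-27.  -23.7   0.8   9.3  32.4] z -7.292056521417341 4.9931075490505
35 16 x [-28.3 -26.3  -6.1  29.8  34.4] z -11.381336211897143 8.498643731413843
40 26 x [-38.3 -30.7  -3.   35.   38.9] z -11.760124290136677 8.060544681962535
45 21 x [-26.9 -25.8   2.7  32.3  39.1] z -12.05695198041034 6.605434858097808
50 25 x [-36.4 -27.2   1.7  36.3  39.7] z -11.725966686231267 2.3688493508698985
55 19 x [-38.  -26.4   4.1  38.7  39.6] z -11.922075940638667 -1.0773092918187892
60 39 x [-32.1 -25.9  -1.4  32.2  39.3] z -12.30292500959639 3.227993908023448
65 11 x [-30.9 -29.6 -25.3  27.5  29. ] z -11.479725020669646 -3.158274772646284
70 8 x [-28.  -27.3 -25.9  37.4  39. ] z -11.999019559009238 -2.6301926041581507
```

View pics/s5.png

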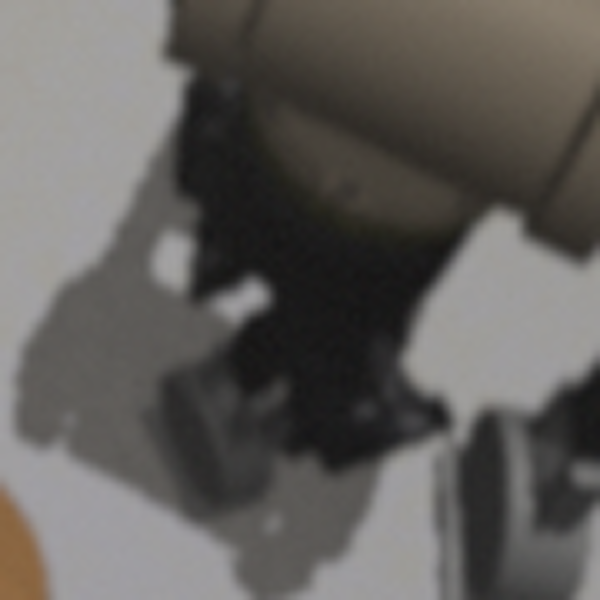

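Call:
{"api": "drive_tool", "payload": {"gripper": [1,1,1,1,1,1], "offset": [[0,0,0],[0,0,0],[0,0,0],[0,0,0],[0,0,0],[0,0,0]], "turn": [0,0,0,0,0,0], "force": 60}}

```text
time_s: 5.3
eef_pos: [477.0, 358.5, 60.8]
ee_rot: [-0.557, 0.557, 0.436, -0.436]
force: [0.2, -1.3, 3.9]
grip_width: 0.2
```

Call:
{"api": "drive_tool", "payload": {"gripper": [1,1,1,1,1], "offset": [[0,-0.005,0],[0,-0.01,0],[0,-0.015,0],[0,0,0],[0,0,0]], "turn": [0,0,0,0,0]}}

```text
time_s: 5.72
eef_pos: [477.0, 358.7, 91.0]
ee_rot: [-0.557, 0.557, 0.436, -0.435]
force: [-0.1, -0.4, -1.8]
grip_width: 0.196
```

```bash
python3 grip.py s6.png|head -22; python3 -c "
from h import *
st();st()"
```

```text
t 5.77 tcp [476.5 358.5  90.1] phi 76.12 F [-0.8 -0.4 -2.6] Mt [ 0.  0. -0.] w 0.197
-30 27 x [-24.6 -18.1  24.1  26.6  27.1] z -11.525880336977917 8.833765242040176
-25 28 x [-21.2 -16.1  19.6  24.3  25.2] z -11.616856506045524 8.538224798291438
-20 36 x [-21.2 -19.9  17.3  22.7  23.5] z -12.01722089852843 9.38001066260314
-15 46 x [-17.7 -13.7  12.4  18.2  19.6] z -11.261304311083794 10.995929482237724
-10 33 x [-12.4  -7.8   1.2  13.7  14.6] z -11.415260589018938 8.99919516071888
-5 18 x [-9.7 -5.2  0.4 13.  14.8] z -5.454352955522697 1.7631276847811348
0 13 x [-12.9 -11.    7.4  14.2  15.1] z -5.138628606444748 5.010706487052712
5 6 x [-9.  -7.4 13.1 14.5 14.9] z -5.685880065510633 1.3989629701840283
10 7 x [-9.6 -8.6  9.3 14.6 14.7] z -5.657923908269831 2.036626940587053
15 9 x [-12.7 -11.    1.6  14.6  14.9] z -5.713021287017291 -1.4817658428704958
20 6 x [-10.7  -8.6  -3.6   6.8  13.7] z -4.834059858136731 -3.993292252793632
25 4 x [-7.7 -6.3 -0.2 11.1 14.7] z -4.734598856309456 -3.075849700896337
30 8 x [-9.1 -8.  -1.9  6.9 15.6] z -10.57886737613477 -4.1917081963488805
35 10 x [-13.7  -8.7   4.2  14.8  15.4] z -11.752087697946811 -4.501873855756802
40 16 x [-19.  -10.    2.3  19.8  22.5] z -11.822601136125012 -1.4101570355347715
45 18 x [-13.3  -9.8  -1.4  22.3  23.1] z -11.887848700973962 -2.927203966463538
50 17 x [-20.9 -16.4   1.2  20.4  22.6] z -12.555002497785779 -5.178897384230255
55 19 x [-18.5 -10.8   4.6  21.7  22.7] z -12.179015348619414 -2.5130205239284127
60 21 x [-14.2 -11.3  -4.1  14.3  20.6] z -13.28556766626634 2.285148317980446
65 17 x [-11.4 -10.1  -8.1  20.9  22.7] z -12.200688792746206 1.6690264318794878
70 8 x [-14.  -12.9  -9.3  20.7  23.4] z -13.673463281547688 -1.6586170265254272
t 5.77 tcp [476.5 358.5  90.1] phi 76.12 F [-0.82 -0.36 -2.58] Mt [ 0.02  0.04 -0.03] w 0.197
t 5.77 tcp [476.5 358.5  90.1] phi 76.12 F [-0.82 -0.36 -2.58] Mt [ 0.02  0.04 -0.03] w 0.197
```

View pics/s6.png

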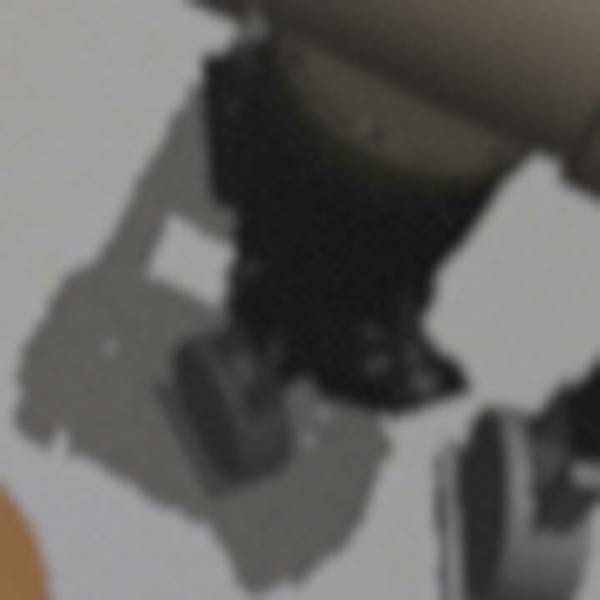

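Call:
{"api": "drive_tool", "payload": {"gripper": [1,1,1,1,1,1,1,1,1,1], "offset": [[0,-0.01,0],[0,-0.02,0],[0,-0.025,0],[0,-0.025,0],[0,-0.025,0],[0,-0.025,0],[0,-0.025,0],[0,-0.025,0],[0,-0.02,0],[0,-0.01,0]], "turn": [0,0,0,0,0,0,0,0,0,1.15]}}

```text
time_s: 6.6
eef_pos: [477.0, 358.6, 303.2]
ee_rot: [-0.561, 0.561, 0.431, -0.429]
force: [-0.5, -0.1, -1.8]
grip_width: 0.194
```

Call:
{"api": "drive_tool", "payload": {"gripper": [1,1,1,1,1,1,1,1,1,1,1,1,1,1,1,1,1,1,1], "offset": [[-0.0095,0,-0.0054],[-0.0193,0,-0.0108],[-0.0193,0,-0.0108],[-0.0193,0,-0.0108],[-0.0193,0,-0.0108],[-0.0193,0,-0.0108],[-0.0193,0,-0.0108],[-0.0193,0,-0.0108],[-0.0193,0,-0.0108],[-0.0193,0,-0.0108],[-0.0193,0,-0.0108],[-0.0193,0,-0.0108],[-0.0193,0,-0.0108],[-0.0193,0,-0.0108],[-0.0193,0,-0.0108],[-0.0193,0,-0.0108],[-0.0092,0,-0.0053],[0,0,0],[0,0,0]], "turn": [0,0,0,0,0,0,0,0,0,0,0,0,0,0,0,0,0,0,0]}}

```text
time_s: 8.18
eef_pos: [563.2, 16.1, 299.4]
ee_rot: [0.562, -0.561, -0.43, 0.43]
force: [0.4, 1.2, -1.4]
grip_width: 0.199
```

Run:
```python
from an import *
s,phi=st(); p=s['eef_pos']
for n in('scene','top'):
    im,d=save(n,n+'7.png',(170,90,330,260) if n=='scene' else None)
    P=cloud(n,np.ones(d.shape,bool),d)
    L=loc(P,[p[0],p[1],np.radians(phi-90),p[2]-60])
    m=(abs(L[:,0])<35)&(abs(L[:,1])<35)&(L[:,2]>-15)&(L[:,2]<88); T=P[m]; print(n,len(T))
    if len(T)>40:
        for f,x in fitth(T,[p[0],p[1],np.radians(phi-90),p[2]-60])[:1]: print('fit',f,x[:2],np.degrees(x[2]),x[3],'tcp-',p[:2]-x[:2],p[2]-x[3])
```

```text
t 8.18 tcp [563.2  16.1 299.4] phi 74.92 F [ 0.4  1.2 -1.4] Mt [ 0.   0.1 -0. ] w 0.199
scene 348
fit 0.7462316949625661 [562.7  16.2] -14.672764246760476 236.9019736662618 tcp- [ 0.5 -0.1] 62.515646164684625
top 59
fit 0.589121735112089 [563.1  16.3] -14.887757041696336 238.88779667782603 tcp- [ 0.1 -0.2] 60.52982315312039
```

View pics/scene7.png

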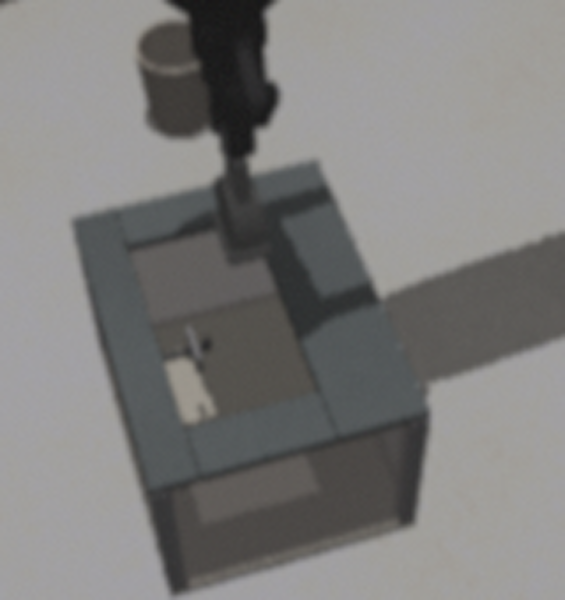

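View pics/top7.png

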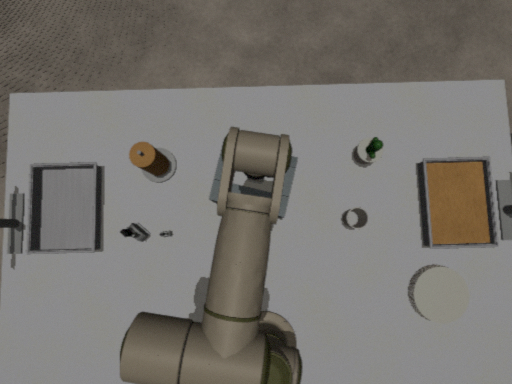

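Run:
```python
from an import *
n='scene'; d=np.load('scened.npy')
P=cloud(n,np.ones(d.shape,bool),d); C=c2w(n,[0,0,0])
near=np.hypot(P[:,0]-571,P[:,1]-24)<185
Z=P[near&(P[:,2]>150)&(P[:,2]<180)][:,2]; print(np.histogram(Z,np.arange(158,176,1)))
for tol in(2,3,4):
  Q=P[near&(abs(P[:,2]-168.4)<tol)]
  N=P[P[:,2]<150]; N=C+(N-C)*((168.4-C[2])/(N[:,2]-C[2]))[:,None]; N=N[np.hypot(N[:,0]-571,N[:,1]-24)<185]
  t,fn=fitcab(Q,N);print(tol,t,np.degrees(t[2]),fn,len(Q))
  L=loc(Q,[t[0],t[1],t[2]]); print(np.percentile(L[:,0],[1,99]),np.percentile(L[:,1],[1,99]))
  q=L[abs(L[:,1])<60]; a=q[q[:,0]<20][:,0].max(); b=q[q[:,0]>20][:,0].min(); q=L[(L[:,0]>-20)&(L[:,0]<55)]; print('slot',np.percentile(L[(abs(L[:,1])<60)&(L[:,0]<20)][:,0],99),np.percentile(L[(abs(L[:,1])<60)&(L[:,0]>20)][:,0],1),np.percentile(q[q[:,1]<0][:,1],99),np.percentile(q[q[:,1]>0][:,1],1))
```

```text
(array([   7,   18,   17,   26,   26,   36,   63,  199,  519, 1082, 1192,
        732,  287,   78,    9,    1,    0]), array([158, 159, 160, 161, 162, 163, 164, 165, 166, 167, 168, 169, 170,
       171, 172, 173, 174, 175]))
2 [571.2  24.4  -0.3] -14.975131919968259 14.69307917393705 3520
[-98.6  98.1] [-122.7  123.3]
slot -32.89934186231472 65.39934628426262 -84.82079211100245 84.62721508878
3 [571.2  24.4  -0.3] -14.991464367431234 17.90175133747273 4013
[-98.3  98.3] [-122.7  123.5]
slot -32.87095540080332 65.12218898289458 -84.49694661131448 84.60755809551475
4 [571.3  24.4  -0.3] -15.035145520676963 25.396889617146314 4141
[-98.3  98.3] [-123.   123.7]
slot -32.8539183084543 65.03068524951881 -84.42924370440431 84.64244303429984
```

Call:
{"api": "drive_tool", "payload": {"gripper": [1,1,1,1,1,1,1,1,1,1], "offset": [[0,0.01,0],[0,0.01,0],[0,0.01,0],[0,0.01,0],[0,0.01,0],[0,0.01,0],[0,0.01,0],[0,0.01,0],[0,0,0],[0,0,0]], "turn": [0,0,0,0,0,0,0,0,0,0]}}

```text
time_s: 9.12
eef_pos: [563.5, 16.0, 219.9]
ee_rot: [0.561, -0.561, -0.43, 0.43]
force: [0.1, 0.3, -1.5]
grip_width: 0.202
```

```bash
cat > cab.py <<'E'
from an import *
import sys
s,phi=st(); p=s['eef_pos']; t=[571.1,23.5,np.radians(-15),0]
print('TCP local',loc(p[None],t)[0],'eye z',p[2]-60.4+69)
a=np.radians(-15);F=s['force'];print('F local x,y,z',F[0]*np.cos(a)+F[1]*np.sin(a),-F[0]*np.sin(a)+F[1]*np.cos(a),F[2])
if len(sys.argv)>1: save('scene',sys.argv[1],(190,120,290,220))
E
python3 cab.py s8.png
```

```text
t 9.12 tcp [563.5  16.  219.9] phi 74.96 F [ 0.1  0.3 -1.5] Mt [ 0. -0. -0.] w 0.202
TCP local [ -5.4  -9.2 219.9] eye z 228.51250719453978
F local x,y,z -0.020648451836405173 0.28187533255198893 -1.5231072551645484
```

View pics/s8.png

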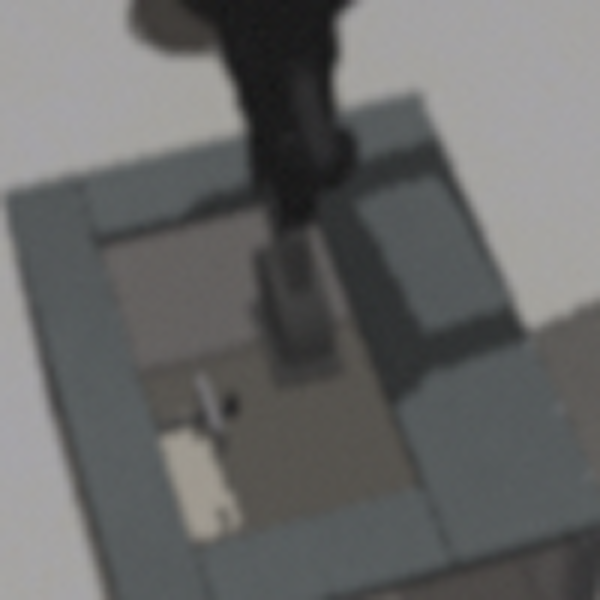

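Call:
{"api": "drive_tool", "payload": {"gripper": [1,1,1,1,1,1,1,1,1,1,1,1,1,1], "offset": [[0,0.009,0],[0,0.009,0],[0,0.009,0],[0,0.009,0],[0,0.009,0],[0,0.009,0],[0,0.009,0],[0,0.009,0],[0,0.009,0],[0,0.009,0],[0,0.009,0],[0,0.004,0],[0,0,0],[0,0,0]], "turn": [0,0,0,0,0,0,0,0,0,0,0,0,0,0]}}

```text
time_s: 10.33
eef_pos: [563.7, 16.0, 117.4]
ee_rot: [-0.561, 0.561, 0.43, -0.43]
force: [-0.4, -0.3, -2.0]
grip_width: 0.197
```

```bash
python3 cab.py s9.png
```

```text
t 10.33 tcp [563.7  16.  117.4] phi 74.97 F [-0.4 -0.3 -2. ] Mt [ 0.  -0.1  0. ] w 0.197
TCP local [ -5.2  -9.1 117.4] eye z 125.95548825831108
F local x,y,z -0.2657063438580947 -0.389934640487294 -1.9881829885045168
```

View pics/s9.png

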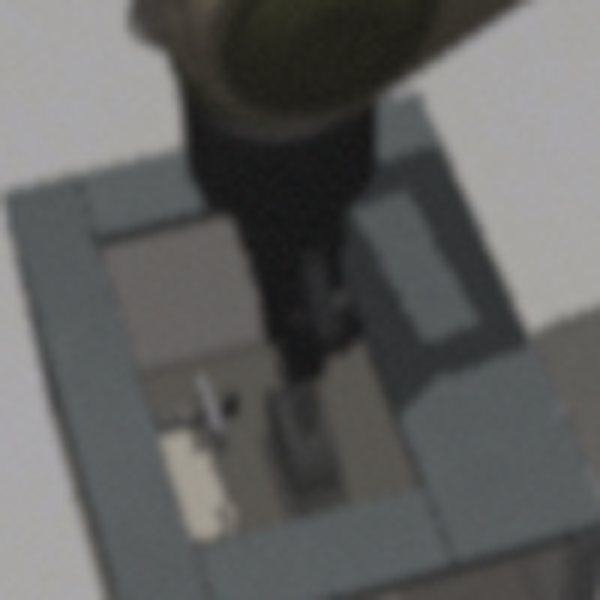

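Call:
{"api": "drive_tool", "payload": {"gripper": [1,1,1,1,1,1,1], "offset": [[0,0,-0.005],[0,0,-0.006],[0,0,-0.006],[0,0,-0.004],[0,0,-0.001],[0,0,0],[0,0,0]], "turn": [0,0,0,0,0,0,0]}}

```text
time_s: 10.97
eef_pos: [584.8, 10.3, 117.2]
ee_rot: [0.561, -0.561, -0.43, 0.43]
force: [-0.4, 0.5, -2.1]
grip_width: 0.199
```

```bash
python3 cab.py s10.png
```

```text
t 10.97 tcp [584.8  10.3 117.2] phi 74.96 F [-0.4  0.5 -2.1] Mt [-0.1 -0.   0. ] w 0.199
TCP local [ 16.6  -9.2 117.2] eye z 125.79652465183136
F local x,y,z -0.5004849087522342 0.3454148746693336 -2.109762546807261
```

Call:
{"api": "drive_tool", "payload": {"gripper": [1,1,1], "offset": [[0,0,-0.0015],[0,0,-0.001],[0,0,0]], "turn": [0,0,0]}}

```text
time_s: 11.27
eef_pos: [587.4, 9.6, 117.3]
ee_rot: [-0.561, 0.561, 0.43, -0.43]
force: [-0.6, -0.1, -2.5]
grip_width: 0.199
```

```bash
python3 cab.py
```

```text
t 11.27 tcp [587.4   9.6 117.3] phi 74.97 F [-0.6 -0.1 -2.5] Mt [ 0. -0. -0.] w 0.199
TCP local [ 19.3  -9.2 117.3] eye z 125.93730405633698
F local x,y,z -0.5525286825333035 -0.25264655311260764 -2.457208549128401
```

View pics/s10.png

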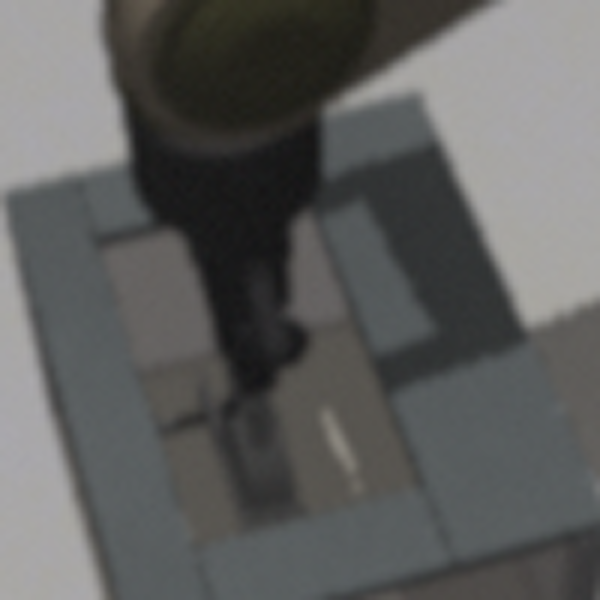

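Call:
{"api": "drive_tool", "payload": {"gripper": [1,1,1], "offset": [[0,0,-0.0015],[0,0,-0.001],[0,0,0]], "turn": [0,0,0]}}

```text
time_s: 11.52
eef_pos: [589.8, 8.9, 117.3]
ee_rot: [-0.561, 0.561, 0.43, -0.43]
force: [-0.2, -0.4, -2.7]
grip_width: 0.198
```

Call:
{"api": "drive_tool", "payload": {"gripper": [1,1,1], "offset": [[0,0,-0.0015],[0,0,-0.001],[0,0,0]], "turn": [0,0,0]}}

```text
time_s: 11.77
eef_pos: [592.2, 8.3, 117.3]
ee_rot: [-0.561, 0.561, 0.43, -0.43]
force: [-0.0, 1.2, -1.8]
grip_width: 0.2
```

Call:
{"api": "drive_tool", "payload": {"gripper": [1,1,1], "offset": [[0,0,-0.001],[0,0,-0.001],[0,0,0]], "turn": [0,0,0]}}

```text
time_s: 12.02
eef_pos: [594.2, 7.8, 117.3]
ee_rot: [-0.561, 0.561, 0.43, -0.43]
force: [0.1, -0.2, -2.1]
grip_width: 0.201
```

```bash
python3 cab.py
```

```text
t 12.02 tcp [594.2   7.8 117.3] phi 74.97 F [ 0.1 -0.2 -2.1] Mt [-0.  0.  0.] w 0.201
TCP local [ 26.3  -9.2 117.3] eye z 125.90512723539229
F local x,y,z 0.17908252301292588 -0.14591460210035992 -2.112377160078194
```

Call:
{"api": "drive_tool", "payload": {"gripper": [1,1,1], "offset": [[0.001,0,0],[0.001,0,0],[0,0,0]], "turn": [0,0,0]}}

```text
time_s: 12.27
eef_pos: [594.5, 10.0, 117.3]
ee_rot: [0.561, -0.561, -0.43, 0.43]
force: [-0.3, 0.1, -2.5]
grip_width: 0.201
```

Call:
{"api": "drive_tool", "payload": {"gripper": [1,1], "offset": [[0.0007,0,0],[0,0,0]], "turn": [0,0]}}

```text
time_s: 12.43
eef_pos: [594.7, 10.6, 117.3]
ee_rot: [-0.561, 0.561, 0.43, -0.43]
force: [0.2, -0.2, -2.0]
grip_width: 0.2
```

Call:
{"api": "drive_tool", "payload": {"gripper": [1,1], "offset": [[0.0007,0,0],[0,0,0]], "turn": [0,0]}}

```text
time_s: 12.6
eef_pos: [594.8, 10.9, 117.3]
ee_rot: [-0.561, 0.561, 0.43, -0.43]
force: [-0.5, -0.9, -2.5]
grip_width: 0.2
```

Call:
{"api": "drive_tool", "payload": {"gripper": [1,1], "offset": [[0.0007,0,0],[0,0,0]], "turn": [0,0]}}

```text
time_s: 12.77
eef_pos: [594.9, 11.1, 117.3]
ee_rot: [-0.561, 0.561, 0.43, -0.431]
force: [-1.5, -3.8, -1.9]
grip_width: 0.2
```

```bash
python3 cab.py
```

```text
t 12.77 tcp [594.9  11.1 117.3] phi 74.96 F [-1.5 -3.8 -1.9] Mt [-0.9  0.3  0. ] w 0.2
TCP local [ 26.2  -5.8 117.3] eye z 125.86803421781016
F local x,y,z -0.44512416877190286 -4.045907776724691 -1.8765283770498742
```

Call:
{"api": "drive_tool", "payload": {"gripper": [1,1,1,1,1], "offset": [[-0.002,0,0],[-0.002,0,0],[-0.0015,0,0],[-0.001,0,0],[0,0,0]], "turn": [0,0,0,0,0]}}

```text
time_s: 13.18
eef_pos: [593.4, 5.4, 117.3]
ee_rot: [0.561, -0.561, -0.43, 0.43]
force: [0.7, 0.3, -3.2]
grip_width: 0.201
```

Call:
{"api": "drive_tool", "payload": {"gripper": [1,1], "offset": [[-0.0007,0,0],[0,0,0]], "turn": [0,0]}}

```text
time_s: 13.35
eef_pos: [593.2, 4.9, 117.3]
ee_rot: [0.561, -0.561, -0.43, 0.43]
force: [-0.6, -0.2, -2.2]
grip_width: 0.199
```

Call:
{"api": "drive_tool", "payload": {"gripper": [1,1], "offset": [[-0.0007,0,0],[0,0,0]], "turn": [0,0]}}

```text
time_s: 13.52
eef_pos: [593.0, 4.1, 117.3]
ee_rot: [0.561, -0.561, -0.43, 0.43]
force: [-0.1, 1.0, -2.4]
grip_width: 0.198
```

```bash
python3 cab.py
```

```text
t 13.52 tcp [593.    4.1 117.3] phi 74.97 F [-0.1  1.  -2.4] Mt [-0. -0.  0.] w 0.198
TCP local [ 26.2 -13.  117.3] eye z 125.89176818371692
F local x,y,z -0.3418399501413929 0.9291994722953629 -2.3797361590149753
```

Call:
{"api": "drive_tool", "payload": {"gripper": [1,1], "offset": [[-0.0007,0,0],[0,0,0]], "turn": [0,0]}}

```text
time_s: 13.68
eef_pos: [592.9, 3.9, 117.3]
ee_rot: [0.561, -0.561, -0.431, 0.43]
force: [0.5, 2.4, -2.6]
grip_width: 0.196
```

```bash
python3 cab.py
```

```text
t 13.68 tcp [592.9   3.9 117.3] phi 74.97 F [ 0.5  2.4 -2.6] Mt [ 0.5 -0.1 -0.1] w 0.196
TCP local [ 26.1 -13.2 117.3] eye z 125.90601098873006
F local x,y,z -0.10054126080169923 2.414018447757571 -2.5945749060688006
```

Call:
{"api": "drive_tool", "payload": {"gripper": [1,1,1,1], "offset": [[0.0018,0,0],[0.0018,0,0],[0,0,-0.001],[0,0,0]], "turn": [0,0,0,0]}}

```text
time_s: 14.02
eef_pos: [594.9, 6.7, 117.3]
ee_rot: [-0.561, 0.561, 0.43, -0.43]
force: [0.2, -0.9, -2.7]
grip_width: 0.193
```

Call:
{"api": "drive_tool", "payload": {"gripper": [1,1], "offset": [[0,0,-0.001],[0,0,0]], "turn": [0,0]}}

```text
time_s: 14.18
eef_pos: [595.8, 6.3, 117.3]
ee_rot: [-0.561, 0.561, 0.43, -0.43]
force: [0.8, -1.1, -1.4]
grip_width: 0.198
```

Call:
{"api": "drive_tool", "payload": {"gripper": [1,1], "offset": [[0,0,-0.001],[0,0,0]], "turn": [0,0]}}

```text
time_s: 14.35
eef_pos: [596.5, 6.2, 117.3]
ee_rot: [0.561, -0.561, -0.43, 0.431]
force: [-1.1, 0.7, -1.7]
grip_width: 0.198
```

Call:
{"api": "drive_tool", "payload": {"gripper": [1,1], "offset": [[0,0,-0.001],[0,0,0]], "turn": [0,0]}}

```text
time_s: 14.52
eef_pos: [597.3, 6.0, 117.2]
ee_rot: [0.561, -0.561, -0.43, 0.431]
force: [-2.5, 1.1, 0.0]
grip_width: 0.198
```

```bash
python3 cab.py
```

```text
t 14.52 tcp [597.3   6.  117.2] phi 74.97 F [-2.5  1.1  0. ] Mt [0.1 0.6 0.1] w 0.198
TCP local [ 29.9 -10.1 117.2] eye z 125.8233548963502
F local x,y,z -2.677172576732002 0.4006704597846291 0.025820034909459055
```

Call:
{"api": "drive_tool", "payload": {"gripper": [1,1,1,1,1], "offset": [[0.0004,0,-0.001],[0,0,-0.001],[0,0,-0.001],[0,0,-0.001],[0,0,0]], "turn": [0,0,0,0,0]}}

```text
time_s: 14.93
eef_pos: [601.5, 5.2, 117.2]
ee_rot: [0.561, -0.561, -0.43, 0.43]
force: [-4.8, -0.3, -1.1]
grip_width: 0.199
```

```bash
python3 cab.py
```

```text
t 14.93 tcp [601.5   5.2 117.2] phi 74.97 F [-4.8 -0.3 -1.1] Mt [-0.1  0.9  0. ] w 0.199
TCP local [ 34.1  -9.8 117.2] eye z 125.76741117782461
F local x,y,z -4.610633047206391 -1.5077836617794438 -1.0555484363512018
```

Call:
{"api": "drive_tool", "payload": {"gripper": [1,1,1,1,1], "offset": [[0,0,-0.001],[0,0,-0.001],[0,0,-0.001],[0,0,-0.001],[0,0,0]], "turn": [0,0,0,0,0]}}

```text
time_s: 15.35
eef_pos: [605.1, 4.3, 117.1]
ee_rot: [0.561, -0.561, -0.43, 0.431]
force: [-7.0, -0.1, -2.2]
grip_width: 0.199
```

```bash
python3 cab.py s11.png
```

```text
t 15.35 tcp [605.1   4.3 117.1] phi 74.97 F [-7.  -0.1 -2.2] Mt [-0.1  1.1 -0. ] w 0.199
TCP local [ 37.9  -9.8 117.1] eye z 125.70348095130652
F local x,y,z -6.704462483713213 -1.872343527747899 -2.1616687273530237
```

View pics/s11.png

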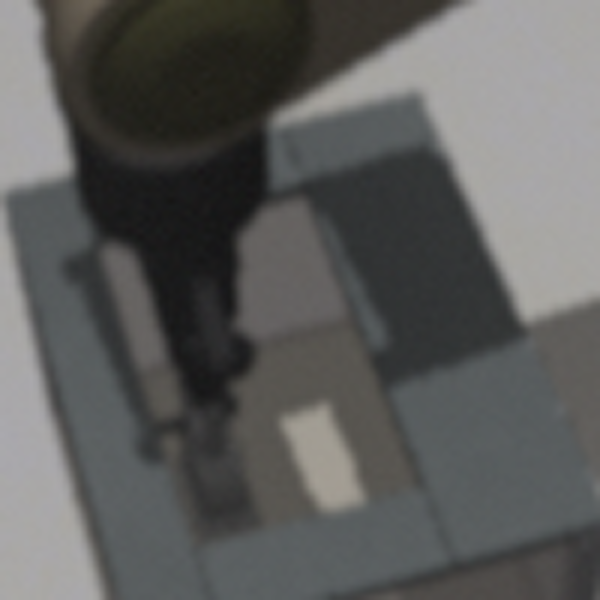

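Call:
{"api": "drive_tool", "payload": {"gripper": [1,1,1,1], "offset": [[0.0003,0.001,0],[0,0.001,0],[0,0.001,0],[0,0,0]], "turn": [0,0,0,0]}}

```text
time_s: 15.73
eef_pos: [605.3, 4.9, 114.3]
ee_rot: [0.561, -0.561, -0.43, 0.43]
force: [-5.9, 0.5, -0.9]
grip_width: 0.194
```

Call:
{"api": "drive_tool", "payload": {"gripper": [1,1,1,1], "offset": [[0,0.001,0],[0,0.001,0],[0,0.001,0],[0,0,0]], "turn": [0,0,0,0]}}

```text
time_s: 16.07
eef_pos: [605.3, 5.0, 111.3]
ee_rot: [0.561, -0.561, -0.43, 0.43]
force: [-6.2, 1.4, 0.4]
grip_width: 0.203
```

Call:
{"api": "drive_tool", "payload": {"gripper": [1,1,1,1], "offset": [[0,0.001,0],[0,0.001,0],[0,0.001,0],[0,0,0]], "turn": [0,0,0,0]}}

```text
time_s: 16.4
eef_pos: [605.3, 5.0, 108.3]
ee_rot: [0.561, -0.561, -0.43, 0.43]
force: [-4.1, 1.6, -0.3]
grip_width: 0.198
```

```bash
python3 cab.py
```

```text
t 16.4 tcp [605.3   5.  108.3] phi 74.98 F [-4.1  1.6 -0.3] Mt [0.3 1.  0. ] w 0.198
TCP local [ 37.8  -9.  108.3] eye z 116.87687731441963
F local x,y,z -4.390791348909081 0.5128435397909648 -0.2779489508714006
```

Call:
{"api": "drive_tool", "payload": {"gripper": [1,1,1,1], "offset": [[-0.0003,0.001,0],[0,0.001,0],[0,0.0005,0],[0,0,0]], "turn": [0,0,0,0]}}

```text
time_s: 16.73
eef_pos: [605.3, 4.7, 105.9]
ee_rot: [0.561, -0.561, -0.43, 0.43]
force: [-5.5, 1.5, 0.3]
grip_width: 0.195
```

Call:
{"api": "drive_tool", "payload": {"gripper": [1,1,1], "offset": [[0,0.0005,0],[0,0.0005,0],[0,0,0]], "turn": [0,0,0]}}

```text
time_s: 16.98
eef_pos: [605.3, 4.7, 104.9]
ee_rot: [0.561, -0.561, -0.43, 0.43]
force: [-5.4, 1.1, 0.5]
grip_width: 0.196
```

Call:
{"api": "drive_tool", "payload": {"gripper": [1,1], "offset": [[0,0.0005,0],[0,0,0]], "turn": [0,0]}}

```text
time_s: 17.15
eef_pos: [605.4, 4.7, 104.6]
ee_rot: [0.561, -0.561, -0.43, 0.43]
force: [-6.1, 1.0, 1.0]
grip_width: 0.199
```

```bash
python3 cab.py
```

```text
t 17.15 tcp [605.4   4.7 104.6] phi 74.98 F [-6.1  1.   1. ] Mt [0.3 1.  0. ] w 0.199
TCP local [ 38.   -9.3 104.6] eye z 113.20665846776663
F local x,y,z -6.117486998493709 -0.5761831481590254 0.9713355298156787
```

Call:
{"api": "drive_tool", "payload": {"gripper": [1,1], "offset": [[0,0.0005,0],[0,0,0]], "turn": [0,0]}}

```text
time_s: 17.32
eef_pos: [605.4, 4.7, 104.5]
ee_rot: [0.561, -0.561, -0.431, 0.43]
force: [-6.1, 2.1, 3.6]
grip_width: 0.197
```

Call:
{"api": "drive_tool", "payload": {"gripper": [1,1], "offset": [[0,0.0005,0],[0,0,0]], "turn": [0,0]}}

```text
time_s: 17.48
eef_pos: [605.5, 4.7, 104.4]
ee_rot: [-0.561, 0.561, 0.431, -0.43]
force: [-7.2, 2.5, 6.8]
grip_width: 0.193
```

```bash
python3 cab.py
```

```text
t 17.48 tcp [605.5   4.7 104.4] phi 74.98 F [-7.2  2.5  6.8] Mt [0.3 1.4 0.1] w 0.193
TCP local [ 38.1  -9.3 104.4] eye z 113.03221677904526
F local x,y,z -7.568472175423681 0.5719526630177636 6.801367249351044
```

Call:
{"api": "drive_tool", "payload": {"gripper": [1,1,1,1], "offset": [[0,-0.0006,0],[0,0,0.0015],[0,0,0.0015],[0,0,0]], "turn": [0,0,0,0]}}

```text
time_s: 17.82
eef_pos: [602.9, 5.3, 104.5]
ee_rot: [-0.561, 0.561, 0.431, -0.43]
force: [-2.1, 1.8, 4.1]
grip_width: 0.199
```

```bash
python3 cab.py
```

```text
t 17.82 tcp [602.9   5.3 104.5] phi 74.97 F [-2.1  1.8  4.1] Mt [0.4 0.5 0. ] w 0.199
TCP local [ 35.4  -9.3 104.5] eye z 113.1031780160383
F local x,y,z -2.51599433085007 1.2038321927616344 4.125614667679232
```

Call:
{"api": "drive_tool", "payload": {"gripper": [1,1], "offset": [[0,0,0.0006],[0,0,0]], "turn": [0,0]}}

```text
time_s: 17.98
eef_pos: [602.6, 5.4, 104.4]
ee_rot: [-0.561, 0.561, 0.431, -0.43]
force: [-1.2, 2.1, 5.2]
grip_width: 0.196
```

```bash
python3 cab.py
```

```text
t 17.98 tcp [602.6   5.4 104.4] phi 74.97 F [-1.2  2.1  5.2] Mt [0.5 0.2 0. ] w 0.196
TCP local [ 35.1  -9.4 104.4] eye z 113.03883859357902
F local x,y,z -1.7044306009687524 1.7111821535157228 5.240028950793247
```

Call:
{"api": "drive_tool", "payload": {"gripper": [1,1], "offset": [[0,-0.0003,0.0005],[0,0,0]], "turn": [0,0]}}

```text
time_s: 18.15
eef_pos: [601.7, 5.5, 104.5]
ee_rot: [-0.561, 0.561, 0.431, -0.43]
force: [-0.5, 2.0, 4.2]
grip_width: 0.199
```

Call:
{"api": "drive_tool", "payload": {"gripper": [0.75,0.7,0.6,0.5,0.5,0.5,0.5], "offset": [[0,0,0],[0,0,0],[0,0,0],[0,0,0],[0,0,0],[0,0,0],[0,0,0]], "turn": [0,0,0,0,0,0,0]}}

```text
time_s: 18.73
eef_pos: [601.5, 5.3, 104.1]
ee_rot: [-0.561, 0.561, 0.43, -0.43]
force: [0.3, -0.9, 0.3]
grip_width: 0.497
```

```bash
python3 cab.py s12.png
```

```text
t 18.73 tcp [601.5   5.3 104.1] phi 74.96 F [ 0.3 -0.9  0.3] Mt [-0. -0. -0.] w 0.497
TCP local [ 34.1  -9.7 104.1] eye z 112.73901824141021
F local x,y,z 0.4968711421657718 -0.8188895822551359 0.3084896322615095
```

View pics/s12.png

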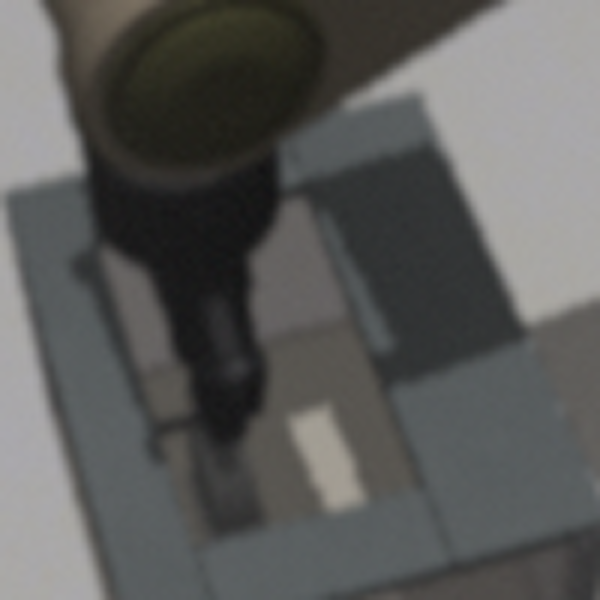

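Released with no force left on the tool. Retreat straight up.

Call:
{"api": "drive_tool", "payload": {"gripper": [0.5,0.5,0.5,0.5,0.5,0.5,0.5,0.5,0.5,0.5,0.5,0.5,0.5,0.5], "offset": [[0,-0.005,0],[0,-0.008,0],[0,-0.012,0],[0,-0.015,0],[0,-0.02,0],[0,-0.02,0],[0,-0.02,0],[0,-0.02,0],[0,-0.02,0],[0,-0.02,0],[0,-0.02,0],[0,-0.02,0],[0,0,0],[0,0,0]], "turn": [0,0,0,0,0,0,0,0,0,0,0,0,0,0]}}

```text
time_s: 19.95
eef_pos: [601.7, 5.3, 305.3]
ee_rot: [-0.56, 0.562, 0.431, -0.43]
force: [-0.9, 0.2, -0.4]
grip_width: 0.501
```

Call:
{"api": "drive_tool", "payload": {"gripper": [0.5,0.5,0.5,0.5,0.5,0.5,0.5,0.5,0.5,0.5,0.5], "offset": [[0,0,0.01],[0,0,0.02],[0,0,0.02],[0,0,0.02],[0,0,0.02],[0,0,0.02],[0,0,0.02],[0,0,0.02],[0,0,0.01],[0,0,0],[0,0,0]], "turn": [0,0,0,0,0,0,0,0,0,0,0]}}

```text
time_s: 20.87
eef_pos: [447.2, 46.7, 304.0]
ee_rot: [-0.561, 0.561, 0.43, -0.43]
force: [0.3, 0.4, 0.0]
grip_width: 0.498
```

Run:
```python
from an import *
st()
t=[571.1,23.5,np.radians(-15),0]
ex=np.array([34,-9.5]);a=t[2];w=np.array([t[0]+ex[0]*np.cos(a)-ex[1]*np.sin(a),t[1]+ex[0]*np.sin(a)+ex[1]*np.cos(a)]);print('expected',w,44)
for n in('scene','top'):
    im,d=save(n,n+'13.png',(190,120,290,220) if n=='scene' else (200,120,310,225))
    P=cloud(n,np.ones(d.shape,bool),d);L=loc(P,[w[0],w[1],a,44])
    T=P[(abs(L[:,0])<22)&(abs(L[:,1])<32)&(L[:,2]>-10)&(L[:,2]<135)&(P[:,2]<180)&(P[:,2]>15)];print(n,len(T))
    for f,x in fitth(T,[w[0],w[1],a,44])[:1]: print('fit',f,x[:2],np.degrees(x[2]),x[3])
    save(n,n+'13f.png')
```

```text
t 20.87 tcp [447.2  46.7 304. ] phi 74.97 F [0.3 0.4 0. ] Mt [ 0.   0.1 -0. ] w 0.498
expected [601.5   5.5] 44
scene 297
fit 1.3521034459473362 [600.7   6.2] -13.853883012860647 42.25545971480696
top 150
fit 1.367837874283787 [601.2   5. ] -15.480491896450863 45.08897815929671
```

View pics/scene13.png

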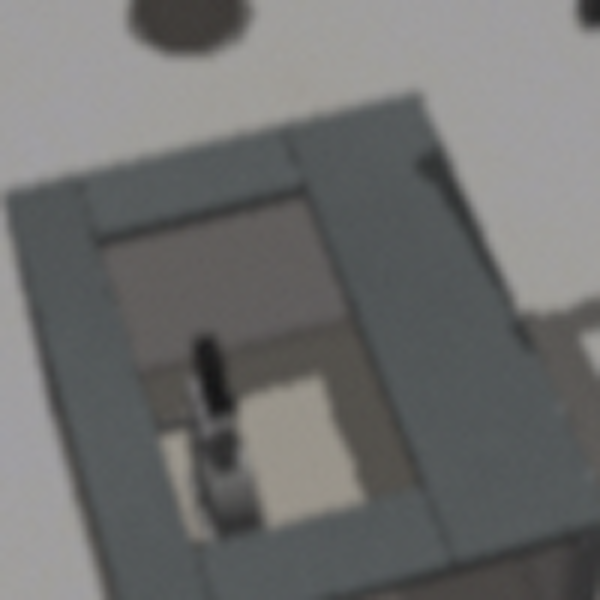

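View pics/scene13f.png

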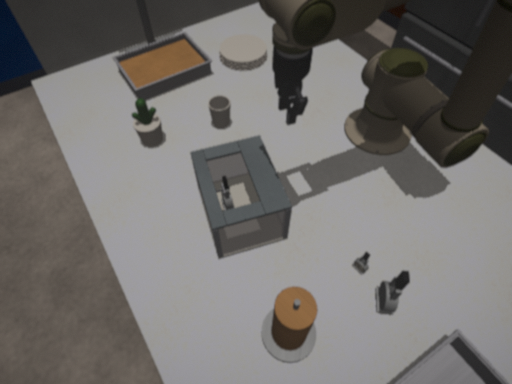

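The thermometer hangs upright at the expected place. Both camera fits give an underside height of 44 mm within about 2 mm, and nothing else on the counter has moved.

```bash
python3 -c "
from rig import ctrl
print(ctrl.finish_job())"
```

```text
the job is handed in; nothing more can be done
None
```

The thermometer is hanging on the hook by itself, upright, and I handed the job in at about 21 s; no verdict was reported.

- **Grasp:** I chose the middle-sized thermometer (eye 69 mm above its underside) and pinched the grip tab across its 18 mm width.
- **Slot:** It went down through the slot with about 11 mm to spare at the front. I felt no contact force on the way in, and none after release on the way out.
- **Finding the hook:** Once the tip was inside the eye, I touched it from both sides with 4 N at most. The contacts came at about -6.0 and -13.1 mm, so the hook is at about y = -9.55 mm in the cabinet's frame. The 7 mm gap matches the sizes given.
- **Keeper and seating:** The keeper was met at the expected place and pressed back about 8.6 mm. I lowered the eye until it rested at 113.0 mm with a peak of about 7 N, then eased it forward against the back of the tip and let go.
- **Last checks:** The force on the tool was about zero after release.
  - **Position:** Both cameras put the thermometer within about 1 mm of the expected seat, with the underside at 42.3 mm (scene camera, which reads about 1.5 mm low) and 45.1 mm (top camera), against 44 mm expected.
  - **Bystanders:** The cup, plant, roll and the two look-alikes look unmoved in the pictures. I did not measure them.

One thing disagreed with the interface text. The depth picture showed the fingertips about 30 mm farther back than the stated tool point, so I gripped about 35 mm lower than first planned.

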